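Gauge the groove of the guide bed and fit the rail that comes level

TASK

Find out how deep the groove in the aluminium guide bed is: take the spring depth gauge off its wooden stand, push its probe gently straight down into the groove until the foot sits flat on the bed on both sides, hold it there for a second while you read the depth, and put the gauge back upright on its stand. Then lay in the groove, centred end to end, the one T-shaped guide rail whose foot flange comes level with the top of the bed, and let go. Leave the other two rails and everything else on the bench where they are.

Things in the scene. Friction and masses are not known exactly. Their poses are not given: they have to be found in the camera images.
- bed: aluminium block, bolted down, 90 (x) x 110 (y) x 34 mm (z); origin at the centre of its underside. One groove, open at both ends, runs along its x axis through the middle of the top (y = 0): 27 mm wide, its upper edges bevelled 3 mm at 45 degrees (33 mm wide at the very top). Its flat floor lies 6, 11 or 16 mm below the top face: measure which
- gauge: depth gauge, 0.27 kg; origin: centre of its foot's underside, z up. Steel foot 30 (x) x 90 (y) x 10 mm; stem; black flat-sided housing 26 (x) x 46 (y) mm, 34 to 94 mm above the origin (grip it across the 46 mm), cap to 98. A 6 mm round probe sticks out 22 mm below the foot's middle. The pointer on the -x face rises as the probe goes in. In use the foot lies across the groove, gauge x along bed x
- probe (a joint): how far the gauge's probe is pushed in, m: 0 = fully out (22 mm below the foot), 0.022 = level with the foot. With the foot flat on the bed, groove depth = 0.022 - this (to about 1 mm). The spring takes 4 N to start and 0.35 N more per mm (6 to 10 N with the foot flat on the bed), more than the gauge's weight, so it must be pushed and held down
- stand: wooden gauge stand, fixed, 60 (x) x 110 (y) x 38 mm; origin at the centre of its underside. Two cheeks (44 mm in x; 16 to 52 mm either side of the middle in y) carry the gauge's foot on their tops, 38 mm above its origin; the probe hangs in the 32 mm wide slot between them, floor at 12 mm. The gauge starts there, axes along the stand's
- rail_6: steel guide rail like an upside-down T, lying with its foot flange on the bench, 0.12 kg: flange 90 (x) x 23 (y) x 6 mm thick, origin at the centre of its underside; upright fin 10 mm thick (y) along its whole length, rising 28 mm above the flange (top at 34 mm): grip it by the fin
- rail_11: the same, flange 11 mm thick, fin from 11 to 39 mm above the origin
- rail_16: the same, flange 16 mm thick, fin from 16 to 44 mm above the origin
- screwdriver_red: red screwdriver, a bystander, to be left where it lies
- marker: marker pen, a bystander, to be left where it lies
- solder_spool: spool of solder wire, 50 mm, a bystander, to be left where it lies
- tape_black: roll of black tape, a bystander, to be left where it lies
Not all that is in view belongs to the job. What is shaped like the gauge but purple is not meant.

How it is judged:
By the outcome, as a careful person would: the job done as asked, in the order asked, and still so for the second after the job is handed in, with the robot touching nothing.
It also fails if it takes over 58 s, if anything falls off the work surface, if the arm or the gripper's body presses on something with over 40 N, if the wrist force passes 120 N, or if a joint passes its speed limit or range.

ROBOT

A 6-joint arm with a two-finger parallel gripper is mounted at the origin on a cart in front of the work surface, level with it; the furniture and walls round the work are solid. World frame = base frame: x ahead of the robot, y to its left, z up, the work surface at z = 0. Lengths are in mm, angles in rad, forces in N, time in s.
With the tool pointing down it reaches from about 350 to 775 mm from the base axis. Payload 5.5 kg.
Tool frame: the origin (TCP) lies midway between the tips of the shut fingers; the grasp point (between the pads) lies 19 mm behind it; z points along the fingers, y is the line along which they close (so a half turn about z gives the same grasp; the last joint's range is limited). The gripper opens to 85 mm and grips with 20 to 120 N. Pads are 22 mm wide; open, the fingers measure 114 mm over their backs; the gripper's body (76 mm by 85 mm) begins 54 mm behind the grasp point. The pads swing forward as they close: fully open they stand 13 mm farther back than shut.
Start: joints at [-1.287, 0.313, 0.046, 1.304, 0, 1.431], TCP at [236.456, -524.176, 231.323] pointing down, gripper open.
Joint ranges: [-2.76, 2.76], [-0.86, 1.69], [-1.03, 1.26], [-2.2, 2.34], [-1.47, 1.5], [-3.14, 3.14]. Speed limits (rad/s): [2.57, 2.57, 3.14, 3.14, 3.14, 3.14].

INTERFACE

Orientations are given as a unit quaternion [x, y, z, w].
In Python, from cell import env, fingers, planner, telemetry, get_image, camera_params, order, models gives the robot as it stands. The module is installed in compiled form; this text tells all that it offers. Calls block until the motion is done:
- env.reach(position, orientation): joint-space move of the TCP to a pose.
- env.line_to(position, frame=None, max_speed=150, max_force=None): straight line of the TCP; frame=None keeps the orientation; max_speed is the mean speed in mm/s. With max_force (N) it stops when the force on the tool has changed by that much, and returns True; else False.
- env.move_j(angles): joint-space move.
- fingers.open_gripper() and fingers.close(f_grip=None): open the fingers fully, or close them until they stop; f_grip is the grip in N (None keeps the last).
- env.hold(seconds).
- planner.solve_ik(position, orientation): joint angles nearest the present ones, or None.
- telemetry.read_state(): the state.
- get_image(name): name is "scene" or "top"; returns (picture, depth): 400x640x3 uint8, blue, green, red; 400x640 float32, mm along the optical axis (not along the pixel's ray), 0 where there is no reading.
- camera_params(name): a dict with "intrinsics" (3x3 intrinsics, pixels), "k1" (the pictures are not rectified: a ray, as slopes to the right and down, at radius r is drawn at 1 + k1 r^2 times it, then the intrinsics apply), "R" (3x3) and "t" (3): a world point X has camera coordinates R X + t. Camera axes: x right, y down, z forward; pixel columns grow to the right and rows downward; lengths in mm; the calibration is good to about 2 mm. A picture is of the moment at which its call begins. camera_params takes no time and is no camera call.
A pose or a line that the arm cannot do raises env.IKError and nothing moves.
- order.hand_in(): hands the job in; it is judged then, once.
Trained networks look in the newest picture that a camera, given by its name, has taken for a name from the list of things; names that differ only in an ending like _2 or _b are one class to them, and where a whole thing is asked for, a point or a joint stands for the part that bears it (a point fixed in the world has none). Each returns a list of dicts, best first, with "p" (0 to 1); they miss things now and then, are a little off and sometimes report something else, mostly with a low value. They report only what shows in the picture. A call takes as long as a camera call. They do not tell look-alikes from the thing itself.
- models.recognise(camera, query): "extent" ([left, top, right, bottom] in pixels, round what is visible of it).
- models.tip_of(camera, query): "point" ([row, column] in pixels: a listed point, or the origin of a listed thing).
The state is a dict: "time_s": time; "joint_pos": joint angles; "dq": joint speeds; "joint_efforts": joint torques, N m; "eef_pos": TCP position; "tool_rot": TCP orientation; "ft_force": force on the tool from outside, world axes, zero at the start; "wrist_torque": the same for the moment, N m; "grip_width": finger opening in mm; "grasp_force": force on a finger pad.
Only numpy, scipy, OpenCV 4.12 (cv2) and the standard library are available. Lean on these libraries where they do the work, as an engineer would, in place of code of your own. Each camera call takes 0.05 s, during which the arm holds its last target. There are 200 camera calls.

## Working session

There is one attempt and no reset: what is moved stays moved. The work goes in short steps, each a Python script; the robot and the scene stay as the last script left them, time stands still between calls to the robot, and variables do not carry over. Pictures are saved under pics/ and viewed, at most 10 in all, crops included, and the job is handed in when it is done.

```bash
mkdir -p pics
cat > h.py <<'E'
import numpy as np, cv2
from cell import env, fingers, planner, telemetry, get_image, camera_params, order, models
def cloud(name):
    im,d=get_image(name); c=camera_params(name); K=np.array(c["intrinsics"],float)
    v,u=np.mgrid[0:400,0:640].astype(float)
    p=cv2.undistortPoints(np.stack([u.ravel(),v.ravel()],1)[:,None],K,np.array([c["k1"],0,0,0.]))[:,0]
    z=d.ravel()[:,None]; X=np.hstack([p*z,z])
    W=(X-np.array(c["t"]))@np.array(c["R"])
    W[d.ravel()==0]=np.nan
    return im,d,W.reshape(400,640,3)
E
cat > a.py <<'E'
from h import *
for n in ["scene","top"]:
    im,d,W=cloud(n); cv2.imwrite(f"pics/{n}0.png",im); np.save(n+".npy",W)
    c=camera_params(n); print(n,-np.array(c["R"]).T@np.array(c["t"]))
    for q in ["bed","gauge","stand","rail_6","rail_11","rail_16"]:
        print(q,[(np.round(r["extent"]).tolist(),round(r["p"],2)) for r in models.recognise(n,q)][:4])
print(telemetry.read_state())
E
python3 a.py
```

```text
scene [-668.60087007 -658.69097814 1024.57402007]
bed []
gauge [([450.0, 223.0, 476.0, 263.0], 0.88), ([346.0, 199.0, 372.0, 232.0], 0.66)]
stand [([338.0, 224.0, 376.0, 246.0], 0.65)]
rail_6 [([237.0, 191.0, 254.0, 214.0], 0.71), ([274.0, 206.0, 288.0, 226.0], 0.5)]
rail_11 [([237.0, 191.0, 254.0, 214.0], 0.71), ([274.0, 206.0, 288.0, 226.0], 0.5)]
rail_16 [([237.0, 191.0, 254.0, 214.0], 0.71), ([274.0, 206.0, 288.0, 226.0], 0.5)]
top [ 393.73785848  -78.00412316 1521.84185262]
bed [([189.0, 208.0, 224.0, 239.0], 0.73)]
gauge [([445.0, 200.0, 466.0, 222.0], 0.59)]
stand [([349.0, 206.0, 380.0, 222.0], 0.66)]
rail_6 [([246.0, 202.0, 254.0, 227.0], 0.6), ([287.0, 209.0, 293.0, 234.0], 0.58), ([263.0, 208.0, 275.0, 232.0], 0.51)]
rail_11 [([246.0, 202.0, 254.0, 227.0], 0.6), ([287.0, 209.0, 293.0, 234.0], 0.58), ([263.0, 208.0, 275.0, 232.0], 0.51)]
rail_16 [([246.0, 202.0, 254.0, 227.0], 0.6), ([287.0, 209.0, 293.0, 234.0], 0.58), ([263.0, 208.0, 275.0, 232.0], 0.51)]
{'time_s': 0.7, 'joint_pos': array([-1.28660179e+00,  3.13168874e-01,  4.61457174e-02,  1.30358831e+00,
       -2.95451514e-05,  1.43122257e+00]), 'dq': array([ 0.00040753,  0.0005208 ,  0.00104744, -0.00010684, -0.00118725,
        0.00023274]), 'joint_efforts': array([ 1.85883720e-03, -4.80285501e+01,  2.98750877e+01, -2.14445863e-04,
       -2.59215076e-04,  7.90626359e-06]), 'eef_pos': array([ 236.45485204, -524.20534741,  231.35963963]), 'tool_rot': array([ 9.77636406e-01,  2.10302281e-01, -8.05600798e-06,  9.32576217e-05]), 'ft_force': array([ 0.35597507, -0.19697708, -0.35317238]), 'wrist_torque': array([0.03413172, 0.00152206, 0.06694422]), 'grasp_force': 0.0, 'grip_width': 85.39266860428599}
```

```bash
python3 -c "
import cv2
a=cv2.imread('pics/top0.png')[170:270,160:500];b=cv2.imread('pics/scene0.png')[150:280,180:500]
cv2.imwrite('pics/top1.png',cv2.resize(a,(800,235),interpolation=cv2.INTER_CUBIC));cv2.imwrite('pics/scene1.png',cv2.resize(b,(800,325),interpolation=cv2.INTER_CUBIC))"
```

```text
(no output)
```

View pics/top1.png

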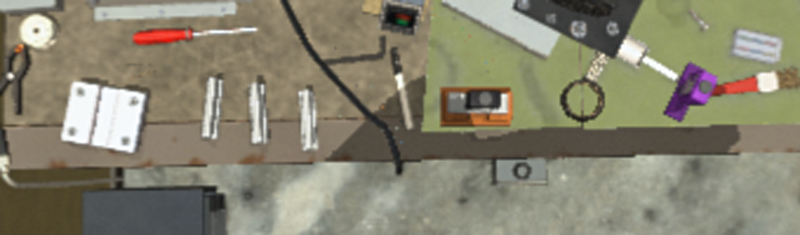

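View pics/scene1.png

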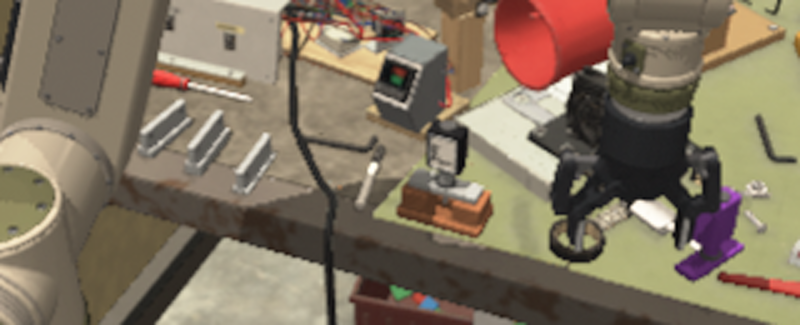

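Run:
```python
import numpy as np
W=np.load('top.npy')
for n,(l,t,r,b) in dict(bed=(185,204,228,243),stand=(345,196,384,226),g2=(440,190,470,226),r1=(243,198,257,230),r2=(259,204,279,236),r3=(284,205,296,238)).items():
    print(n); P=W[t:b,l:r].reshape(-1,3); P=P[np.isfinite(P).all(1)]
    h=np.histogram(P[:,2],np.arange(-10,160,4)); print([(int(e),int(k)) for k,e in zip(*h) if k>3])
```

```text
bed
[(-10, 45), (-6, 232), (-2, 342), (2, 129), (6, 21), (10, 34), (14, 73), (18, 81), (22, 28), (26, 108), (30, 263), (34, 196), (38, 36)]
stand
[(-10, 21), (-6, 138), (-2, 290), (2, 172), (6, 71), (10, 77), (14, 34), (18, 7), (30, 12), (34, 44), (38, 49), (42, 28), (46, 57), (50, 28), (74, 5), (106, 7), (110, 5), (122, 5), (126, 14), (130, 50), (134, 35), (138, 10)]
g2
[(-10, 23), (-6, 178), (-2, 328), (2, 156), (6, 32), (10, 17), (14, 22), (18, 9), (22, 10), (26, 22), (30, 56), (34, 37), (38, 9), (62, 5), (66, 8), (70, 5), (78, 5), (82, 5), (86, 6), (90, 9), (98, 6), (102, 8), (106, 9), (110, 22), (114, 32), (118, 40), (122, 9)]
r1
[(-10, 22), (-6, 90), (-2, 110), (2, 60), (6, 37), (10, 26), (14, 5), (18, 5), (22, 5), (30, 13), (34, 26), (38, 28), (42, 12)]
r2
[(-10, 34), (-6, 135), (-2, 192), (2, 95), (6, 15), (10, 24), (14, 42), (18, 13), (34, 4), (38, 21), (42, 35), (46, 17)]
r3
[(-10, 13), (-6, 74), (-2, 107), (2, 76), (6, 35), (10, 6), (22, 4), (26, 12), (30, 36), (34, 20)]
```

The top view shows the bed at (206,223), three rails at columns 250, 269 and 290 (row about 218), and the stand with the black gauge at (365,212). Gauge candidates are the black one on the wooden stand (top 365,212; scene 359,215) and the purple look-alike (top 455,211; scene 463,243). I choose the black one.

```bash
cat > fit.py <<'E'
from h import *
from scipy.optimize import minimize
def rect(W,box,zlo,zhi,L,Wd,zt):
    """fit L x Wd rectangle (L along its own x) to points in z band"""
    l,t,r,b=box; P=W[t:b,l:r].reshape(-1,3); P=P[np.isfinite(P).all(1)]; P=P[(P[:,2]>zlo)&(P[:,2]<zhi)][:,:2]
    c=np.median(P,0); P=P[np.linalg.norm(P-c,axis=1)<0.5*np.hypot(L,Wd)+8]
    def cost(q):
        a=P-q[:2]; C,S=np.cos(q[2]),np.sin(q[2]); x=a@[C,S]; y=a@[-S,C]
        o=np.hypot(np.maximum(abs(x)-L/2,0),np.maximum(abs(y)-Wd/2,0)); return np.mean(o**2)+1e-3*np.mean(x**2+y**2)
    best=min((minimize(cost,[*P.mean(0),th],method="Nelder-Mead",options=dict(xatol=.01,fatol=1e-7,initial_simplex=[[*P.mean(0),th],[*(P.mean(0)+[3,0]),th],[*(P.mean(0)+[0,3]),th],[*P.mean(0),th+.1]])) for th in np.arange(-.75,.76,.15)),key=lambda m:m.fun)
    m=cv2.minAreaRect(P.astype(np.float32))
    return best.x.round(3),round(best.fun,3),len(P),P.mean(0).round(1),np.round(m[1],1),round(m[2],1)
if __name__=="__main__":
    W=np.load('top.npy')
    print('bed',rect(W,(185,204,228,243),25,45,90,110,34))
    print('stand',rect(W,(345,196,384,226),28,56,44,104,38))
    print('cap',rect(W,(345,190,384,226),120,145,26,46,136))
    for n,bx,z in (('r1',(243,198,257,230),28),('r2',(259,204,279,236),33),('r3',(284,205,296,238),22)): print(n,rect(W,bx,z,55,90,10,0))
E
python3 fit.py
python3 -c "
import cv2
im=cv2.imread('pics/scene0.png')[185:265,330:490];cv2.imwrite('pics/crop.png',cv2.resize(im,(800,400),interpolation=cv2.INTER_CUBIC))"
```

```text
bed (array([ 4.81096e+02,  3.07706e+02, -1.85000e-01]), np.float64(2.019), 613, array([480.7, 307.1]), array([112.2,  89.9]), 79.1)
stand (array([ 4.87084e+02, -2.45251e+02, -2.80000e-02]), np.float64(1.11), 176, array([ 483.7, -239.1]), array([92.4, 43.2]), 88.6)
cap (array([ 4.88400e+02, -2.56462e+02, -2.20000e-02]), np.float64(0.249), 115, array([ 488.9, -256.5]), array([44.3, 27.4]), 89.4)
r1 (array([ 4.90753e+02,  1.45966e+02, -1.18000e-01]), np.float64(0.743), 83, array([490.2, 145.6]), array([12. , 89.5]), 83.3)
r2 (array([4.81427e+02, 7.52760e+01, 5.80000e-02]), np.float64(0.687), 78, array([481.1,  74.8]), array([88.8, 10.5]), 1.7)
r3 (array([ 4.70457e+02, -5.68000e-01,  4.50000e-02]), np.float64(0.722), 75, array([470.1,  -0.9]), array([89.8, 10.1]), 2.7)
```

View pics/crop.png

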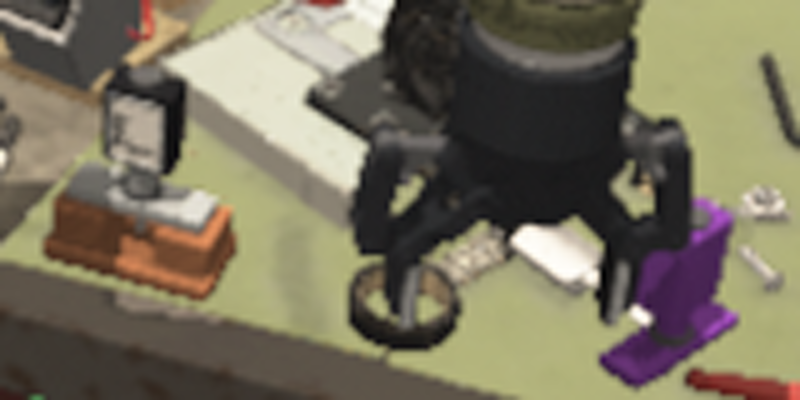

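```bash
cat >> h.py <<'E'
def q(th): return [np.cos(th/2),np.sin(th/2),0,0]
def st(msg=""):
    s=telemetry.read_state(); print(msg,round(s["time_s"],1),np.round(s["eef_pos"],1),"F",np.round(s["ft_force"],1),"M",np.round(s["wrist_torque"],2),"w",round(s["grip_width"],1),"g",round(s["grasp_force"],1),"j6",round(s["joint_pos"][5],2)); return s
E
python3 - <<'E'
from h import *
W=np.load('top.npy').reshape(-1,3); W=W[np.isfinite(W).all(1)]
for y0 in range(-320,360,40):
    print(y0,[int(max(W[(W[:,1]>=y0)&(W[:,1]<y0+40)&(W[:,0]>=x)&(W[:,0]<x+30)][:,2],default=-99)) for x in range(400,650,30)])
for p,th in [((488.4,-256.5,86),-.022),((481,307.5,80),-.185),((481.4,75.3,26),.058),((481,307.5,60),-.185)]:
    for a in (0,np.pi): print(p,np.round(planner.solve_ik(list(p),q(th+a)),2) if planner.solve_ik(list(p),q(th+a)) is not None else None)
E
```

```text
-320 [5, 18, 53, 48, 11, 7, 33, 43, 38]
-280 [4, 14, 139, 139, 5, 9, 33, 37, 34]
-240 [5, 12, 135, 136, 11, 11, 9, 35, 87]
-200 [5, 8, 9, 9, 11, 6, 103, 122, 123]
-160 [14, 20, 18, 15, 14, 16, 105, 123, 124]
-120 [6, 21, 19, 11, 7, 14, 95, 114, 118]
-80 [5, 6, 13, 19, 16, 13, 7, 7, 120]
-40 [36, 41, 40, 37, 16, 19, 19, 5, 8]
0 [32, 33, 36, 34, 5, 8, 13, 17, 19]
40 [8, 48, 49, 48, 47, 5, 8, 8, 44]
80 [8, 21, 40, 17, 15, 8, 13, 19, 47]
120 [7, 44, 47, 45, 42, 6, 12, 21, 66]
160 [5, 6, 10, 6, 7, 7, 23, 23, 60]
200 [7, 5, 6, 7, 6, 7, 25, 22, 78]
240 [37, 39, 40, 39, 35, 11, 25, 25, 79]
280 [6, 40, 39, 38, 35, 8, 6, 23, 93]
320 [7, 41, 40, 42, 40, 7, 8, 22, 69]
(488.4, -256.5, 86) [-0.63  0.36 -0.26  0.95  0.    2.53]
(488.4, -256.5, 86) [-0.63  0.36 -0.26  0.95  0.   -0.61]
(481, 307.5, 80) [ 0.43  0.39 -0.22  0.95  0.   -2.53]
(481, 307.5, 80) [ 0.43  0.39 -0.22  0.95  0.    0.61]
(481.4, 75.3, 26) [-0.01  0.31 -0.5   0.76  0.    3.07]
(481.4, 75.3, 26) [-0.01  0.31 -0.5   0.76  0.   -0.07]
(481, 307.5, 60) [ 0.43  0.41 -0.25  0.91  0.   -2.53]
(481, 307.5, 60) [ 0.43  0.41 -0.25  0.91  0.    0.61]
```

```bash
cat > g.py <<'E'
from h import *
t=np.pi-.022
env.reach([488.4,-256.5,215],q(t)); st("above")
print(env.line_to([488.4,-256.5,86],max_speed=120,max_force=12)); st("down")
fingers.close(f_grip=60); st("closed")
print(env.line_to([488.4,-256.5,190],max_speed=120)); st("up")
im,d=get_image("scene"); cv2.imwrite("pics/lift.png",cv2.resize(im[120:300,280:500],(660,540)))
E
python3 g.py
```

```text
above 2.5 [ 488.3 -256.9  215. ] F [0.2 0.1 0.2] M [-0.   -0.04  0.  ] w 84.8 g 0.0 j6 -0.61
False
down 3.7 [ 488.9 -256.9   86.8] F [ 1.4 -0.   0.5] M [0.05 0.03 0.02] w 85.2 g 0.0 j6 -0.61
closed 4.2 [ 489.  -257.    86.8] F [-0.2  0.3  3.8] M [-0.07 -0.03 -0.02] w 45.4 g 62.3 j6 -0.61
False
up 5.2 [ 487.8 -256.1  189. ] F [ 0.4  0.1 -3.1] M [ 0.01  0.03 -0.05] w 45.7 g 61.9 j6 -0.61
```

View pics/lift.png

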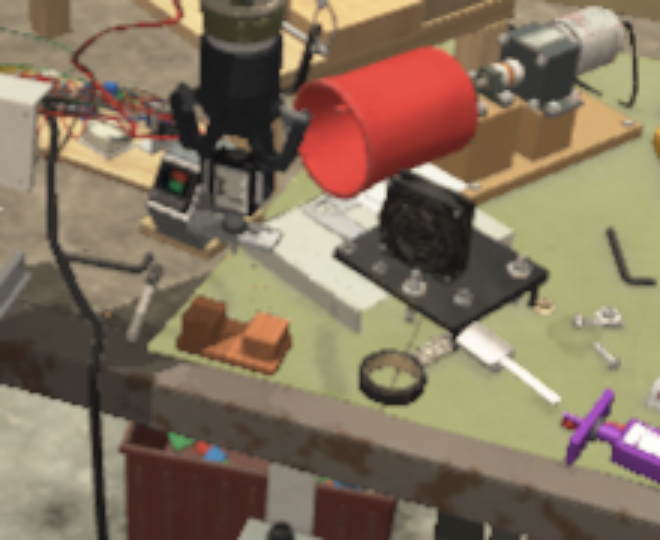

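The gauge is held and clear of the stand. The purple look-alike, now near scene px (480,263), has toppled, so I check its earlier position against my path before going on.

Run:
```python
from h import *
W0=np.load('top.npy'); im0=cv2.imread('pics/top0.png')
im,d,W=cloud("top"); np.save("top2.npy",W); cv2.imwrite("pics/top2.png",im)
for a,w in ((im0,W0),(im,W)):
    h=cv2.cvtColor(a,cv2.COLOR_BGR2HSV); m=(h[...,0]>130)&(h[...,0]<150)&(h[...,1]>120)
    m[:, :420]=0; P=w[m]; v,u=np.nonzero(m); print(m.sum(),(u.min(),u.max(),v.min(),v.max()),np.nanpercentile(P,[2,50,98],axis=0).round())
st()
A=np.hstack([im0[170:240,400:500],im[170:240,400:500]]); cv2.imwrite("pics/cmp.png",cv2.resize(A,(800,280),interpolation=cv2.INTER_CUBIC))
```

```text
186 (np.int64(443), np.int64(463), np.int64(197), np.int64(220)) [[ 463. -593.   28.]
 [ 489. -567.   65.]
 [ 538. -549.  120.]]
194 (np.int64(454), np.int64(485), np.int64(200), np.int64(223)) [[ 450. -701.   13.]
 [ 484. -630.   26.]
 [ 524. -598.   35.]]
 5.3 [ 487.8 -256.   188.8] F [-0.2 -0.1 -3.7] M [-0.04 -0.06 -0.03] w 45.7 g 61.9 j6 -0.61
```

View pics/cmp.png

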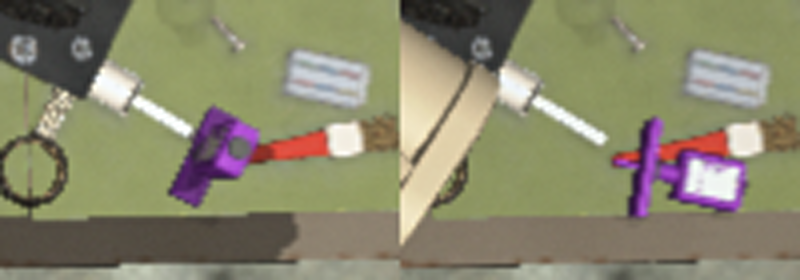

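The purple look-alike had been balancing on its probe, more than 250 mm from the arm's path, and tipped away with no force on the tool. So I leave it and carry the gauge to the groove.

```bash
cat > m.py <<'E'
from h import *
x,y,t=481.1,307.6,np.pi-.185
env.line_to([x,y,190],frame=q(t),max_speed=250); st("over")
env.line_to([x,y,106],max_speed=120); st("low")
print(env.line_to([x,y,80],max_speed=15,max_force=2.5)); st("touch")
print(env.line_to([x,y,74],max_speed=12,max_force=12)); st("seated")
env.hold(0.6); st("h"); 
im,d=get_image("scene"); cv2.imwrite("pics/seat.png",cv2.resize(im[120:260,140:320],(720,560)))
env.hold(0.8); st("h2")
E
python3 m.py
```

```text
over 7.7 [481.2 306.8 190.1] F [-0.2  0.3 -3.2] M [-0.04 -0.04 -0.03] w 45.6 g 61.9 j6 0.61
low 8.5 [481.7 307.8 106.7] F [ 1.  -0.8 -2.3] M [ 0.06 -0.02  0.01] w 45.4 g 61.9 j6 0.61
True
touch 9.8 [481.  307.6  85.5] F [0.9 0.5 1.8] M [ 0.13 -0.23  0.  ] w 45.2 g 62.2 j6 0.61
True
seated 10.3 [481.1 307.6  80.6] F [ 1.1 -0.   3.2] M [ 0.05  0.03 -0.08] w 45.7 g 62.5 j6 0.61
h 10.9 [481.3 307.7  80.6] F [-2.5 -2.1  2.6] M [-0.39  0.53  0.08] w 45.7 g 62.4 j6 0.61
h2 11.7 [481.8 308.   80.8] F [-2.4 -1.9  3.4] M [-0.5   0.7   0.04] w 45.1 g 62.4 j6 0.61
```

View pics/seat.png

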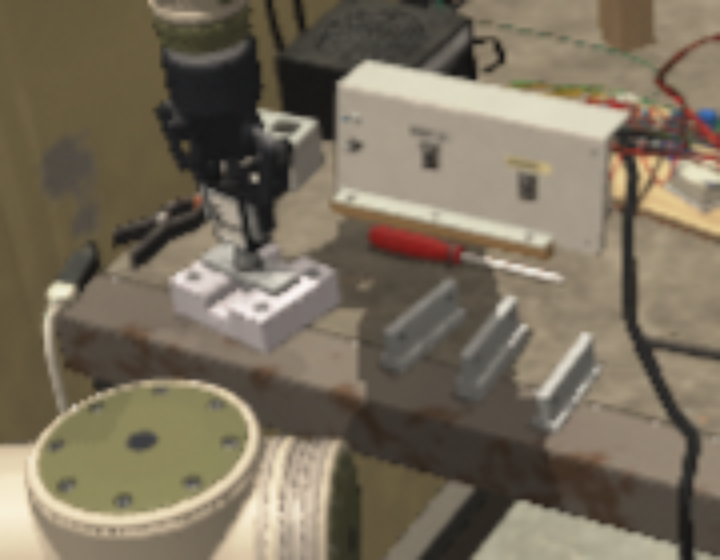

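The foot is on the bed, but the net push of about 6 N hardly exceeds the spring. I press a little more and hold.

Run:
```python
from h import *
p=telemetry.read_state()["eef_pos"]
for k in range(4):
    print(env.line_to([481.1,307.6,79.6-k*.7],max_speed=8)); s=st("push")
    if s["ft_force"][2]>8: break
for _ in range(5): env.hold(.3); st("hold")
W=cloud("top")[2]
```

```text
False
push 12.1 [481.7 308.   80.6] F [-2.1 -0.5  7.8] M [-0.56  0.88 -0.04] w 45.5 g 62.9 j6 0.61
False
push 12.3 [481.8 308.   80.6] F [-4.4 -1.4 13.1] M [-0.82  1.12 -0.05] w 45.3 g 63.4 j6 0.61
hold 12.6 [481.8 308.   80.6] F [-3.1 -2.4 12.2] M [-0.82  1.18 -0.06] w 45.4 g 63.4 j6 0.61
hold 12.9 [481.7 308.   80.6] F [-4.9 -0.5 12. ] M [-0.8   1.13 -0.08] w 45.2 g 63.4 j6 0.61
hold 13.2 [481.7 308.   80.6] F [-5.1 -1.9 12.5] M [-0.78  1.16 -0.11] w 45.6 g 63.4 j6 0.61
hold 13.5 [481.8 308.   80.6] F [-4.2 -2.4 12.2] M [-0.82  1.18 -0.07] w 45.5 g 63.4 j6 0.61
hold 13.8 [481.7 308.   80.6] F [-4.2 -1.5 11.8] M [-0.82  1.22 -0.04] w 45.4 g 63.4 j6 0.61
```

Firm hold of 1.5 s at about 15 N. The probe touched about 5–6 mm above the seated height, and the push without foot load was about 6.1 N, which is 6 mm of insertion. That gives a groove depth of 16 mm, so rail_16, the middle one. Next I return the gauge.

```bash
cat > b.py <<'E'
from h import *
env.line_to([481.1,307.6,190],max_speed=120); st("up")
x,y=488.6,-256.7
env.line_to([x,y,190],frame=q(np.pi-.022),max_speed=250)
env.line_to([x,y,95],max_speed=120); st("low")
im,d=get_image("scene"); A=im[160:270,310:420].copy()
print(env.line_to([x,y,80],max_speed=15,max_force=3)); st("set")
fingers.open_gripper(); st("open")
env.line_to([x,y,215],max_speed=150); st("clear")
im,d,W=cloud("scene"); cv2.imwrite("pics/back.png",cv2.resize(np.hstack([A,im[160:270,310:420]]),(800,400),interpolation=cv2.INTER_CUBIC))
E
python3 b.py
```

```text
up 14.9 [480.6 307.4 188.9] F [-0.5 -0.4 -3.6] M [-0.    0.03  0.03] w 45.1 g 61.9 j6 0.61
low 18.3 [ 489.1 -257.    95.7] F [ 0.1  0.7 -2.2] M [-0.03 -0.02  0.05] w 45.2 g 61.9 j6 -0.61
True
set 19.0 [ 488.7 -256.7   86.8] F [-1.  -0.4  5.4] M [-0.13  0.06  0.04] w 45.3 g 62.6 j6 -0.61
open 19.4 [ 487.4 -255.8   85.3] F [0.1 0.3 0.7] M [-0.01  0.05  0.01] w 85.1 g 0.0 j6 -0.61
clear 20.5 [ 488.1 -256.4  214.1] F [ 0.4 -0.7 -0.9] M [0.01 0.04 0.02] w 85.5 g 0.0 j6 -0.61
```

View pics/back.png

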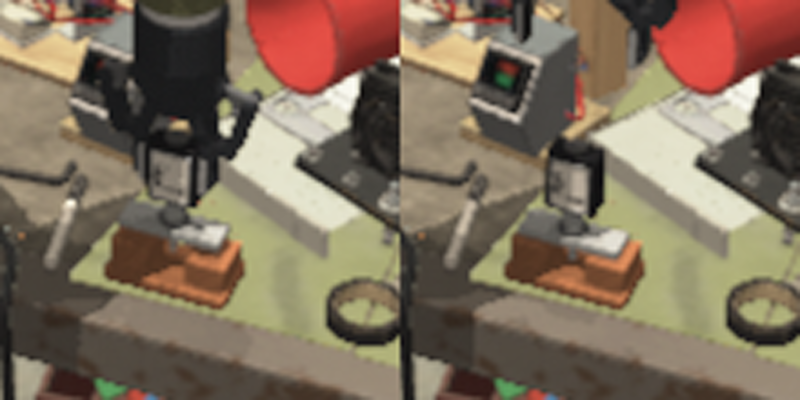

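The gauge is back upright on its stand. Next is rail_16.

```bash
cat > r.py <<'E'
from h import *
x,y=481.3,75.2
env.line_to([x,y,200],frame=q(np.pi+.058),max_speed=250)
print(env.line_to([x,y,26],max_speed=120,max_force=12)); st("down")
fingers.close(f_grip=60); st("closed")
env.line_to([x,y,120],max_speed=120); st("up")
bx,by=481.0,307.5
env.line_to([bx,by,120],frame=q(np.pi-.185),max_speed=200)
env.line_to([bx,by,68],max_speed=100); st("low")
print(env.line_to([bx,by,40],max_speed=18,max_force=4)); st("set")
im,d=get_image("scene"); cv2.imwrite("pics/rail.png",cv2.resize(im[150:240,160:310],(800,480),interpolation=cv2.INTER_CUBIC))
E
python3 r.py
```

```text
False
down 23.6 [481.9  75.2  26.6] F [0.2 0.4 0.5] M [ 0.03 -0.01  0.03] w 85.3 g 0.0 j6 -0.07
closed 24.3 [481.3  75.2  26. ] F [ 0.1 -1.3  0.1] M [-0.06 -0.04 -0.01] w 8.6 g 62.9 j6 -0.07
up 25.2 [480.7  75.2 119.3] F [-0.4  0.1 -2.5] M [ 0.01 -0.    0.03] w 8.3 g 62.8 j6 -0.07
low 27.2 [481.3 307.4  68.3] F [ 0.1  1.  -1.3] M [ 0.03 -0.07 -0.03] w 8.8 g 62.8 j6 0.61
True
set 28.0 [480.1 307.   55.5] F [-0.3  0.8 -2.3] M [ 0.02 -0.01 -0.02] w 8.8 g 62.8 j6 0.61
```

View pics/rail.png

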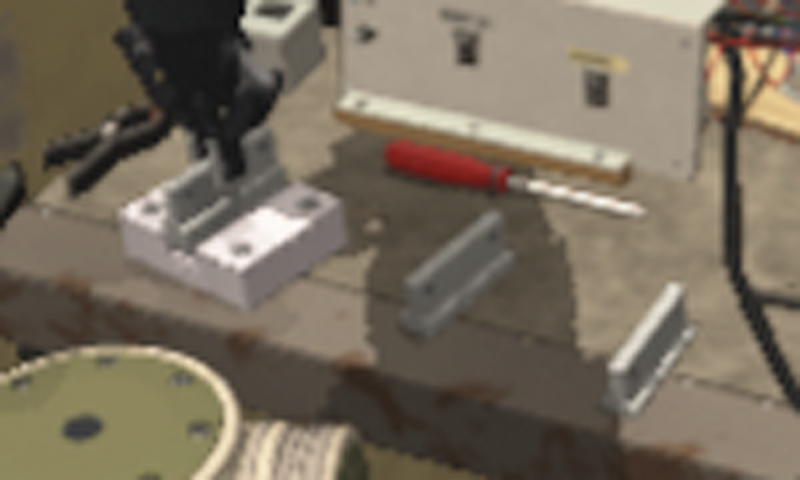

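The rail sits above the groove and the stop was a transient, with no lasting force. I go on down.

Run:
```python
from h import *
for z in (52,49,46,43,41):
    r=env.line_to([481.0,307.5,z],max_speed=12,max_force=8); s=st(r)
    if r: env.hold(.3); s=st("held"); 
    if abs(s["ft_force"][2]+2)>6 : break
```

```text
False 28.5 [480.7 307.2  51.6] F [-0.6 -1.5 -1.8] M [-0.32  0.12 -0.01] w 8.5 g 62.7 j6 0.61
False 28.9 [480.9 307.2  48.8] F [ 0.4 -2.1 -3.3] M [-0.52 -0.01 -0.12] w 8.5 g 62.7 j6 0.61
False 29.3 [480.9 307.3  45.8] F [ 0.1 -3.4 -2.1] M [-0.77  0.01 -0.19] w 8.4 g 62.7 j6 0.61
True 29.6 [480.9 307.1  43.8] F [-0.5 -0.7  5. ] M [-0.18 -0.08 -0.06] w 8.0 g 63.6 j6 0.61
held 29.9 [480.9 307.1  43.8] F [-0.3 -0.4  5.6] M [ 0.04 -0.14 -0.03] w 8.3 g 63.8 j6 0.61
```

Bottomed at 17.8 mm, as expected for a 16 mm groove (18 mm). I release and check.

Run:
```python
from fit import *
fingers.open_gripper()
env.line_to([481,307.3,180],max_speed=150)
env.line_to([481,-60,200],frame=q(np.pi),max_speed=250); st()
im,d,W=cloud("top")
print('bed',rect(W,(185,204,228,243),25,42,90,110,34))
print('rail',rect(W,(185,200,228,243),52,72,90,10,0))
P=W[204:243,185:228].reshape(-1,3); P=P[P[:,2]>50]; print(np.median(P[:,2]))
cap=rect(W,(345,190,384,226),120,145,26,46,136); print('cap',cap)
for n,bx,z in (('r1',(243,198,257,230),28),('r3',(284,205,296,238),22)): print(n,rect(W,bx,z,55,90,10,0))
im,d=get_image("scene"); cv2.imwrite("pics/fin.png",cv2.resize(im[140:260,150:400],(800,384),interpolation=cv2.INTER_CUBIC))
```

```text
33.3 [480.8 -59.3 199.8] F [ 0.5 -0.2 -0.5] M [-0.01  0.01 -0.03] w 85.5 g 0.0 j6 -0.29
bed (array([ 4.81248e+02,  3.07569e+02, -1.96000e-01]), np.float64(1.906), 662, array([481. , 306.2]), array([111.6,  90.3]), 79.1)
rail (array([ 4.81242e+02,  3.08828e+02, -1.83000e-01]), np.float64(0.732), 95, array([481. , 308.4]), array([12.2, 88.9]), 79.3)
60.24794926510985
cap (array([ 4.88295e+02, -2.53206e+02, -2.10000e-02]), np.float64(0.255), 120, array([ 488.4, -253.2]), array([44.1, 27.2]), 88.5)
r1 (array([ 4.90322e+02,  1.45816e+02, -1.17000e-01]), np.float64(0.712), 83, array([490.2, 145.7]), array([11., 89.]), 83.1)
r3 (array([  nan,   nan, -0.75]), np.float64(nan), 0, array([nan, nan]), array([0., 0.]), 0.0)
  return _methods._mean(a, axis=axis, dtype=dtype,
  ret = um.true_divide(
fit.py:10: RuntimeWarning: Mean of empty slice.
  best=min((minimize(cost,[*P.mean(0),th],method="Nelder-Mead",options=dict(xatol=.01,fatol=1e-7,initial_simplex=[[*P.mean(0),th],[*(P.mean(0)+[3,0]),th],[*(P.mean(0)+[0,3]),th],[*P.mean(0),th+.1]])) for th in np.arange(-.75,.76,.15)),key=lambda m:m.fun)
  ret = ret.dtype.type(ret / rcount)
fit.py:12: RuntimeWarning: Mean of empty slice.
  return best.x.round(3),round(best.fun,3),len(P),P.mean(0).round(1),np.round(m[1],1),round(m[2],1)
```

View pics/fin.png

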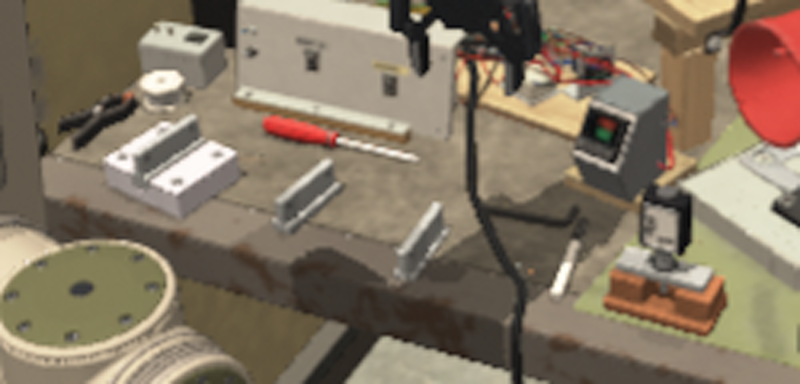

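The rail lies flush and centred in the bed (image about (150,150)). The gauge stands upright on its stand (665,225), and the other two rails are untouched.

```bash
python3 -c "
from h import *
print(order.hand_in())"
```

```text
the job is handed in; nothing more can be done
None
```

I measured the groove at 16 mm deep, put the gauge back upright on its stand, laid `rail_16` centred in the groove and handed the job in at about 33 s; the purple look-alike gauge toppled early on, more than 250 mm from the gripper's path and with no force on the tool, and I left it lying.

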